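Seat a set-screw collar on the shaft flat

ROBOT

A 7-joint arm with a two-finger parallel gripper is mounted at the origin on a cart in front of the work surface, level with it; the furniture and walls round the work are solid. World frame = base frame: x ahead of the robot, y to its left, z up, the work surface at z = 0. Lengths are in mm, angles in rad, forces in N, time in s.
With the tool pointing down it reaches from about 425 to 825 mm from the base axis. Payload 3.6 kg.
Tool frame: the origin (TCP) lies midway between the tips of the shut fingers; the grasp point (between the pads) lies robot.pinch_z behind it (robot.pinch_z is the distance from the TCP to the grasp point, in mm); z points along the fingers, y is the line along which they close (so a half turn about z gives the same grasp; the last joint's range is limited). The gripper opens to 93 mm and grips with 3 to 60 N. Pads are 15 mm wide; open, the fingers measure 128 mm over their backs; the gripper's body (75 mm by 188 mm) begins 65 mm behind the grasp point.
Start: joints at [-1.202, 0.615, -0.013, 1.423, 0.008, 1.103, -0.04], TCP at [250.57, 599.73, 218.64] pointing down, gripper open.
Joint ranges: [-3.12, 3.12], [-0.3, 2.06], [-1.34, 1.32], [0.26, 2.42], [-1.36, 4.5], [0.01, 1.98], [-2.84, 2.84]. Speed limits (rad/s): [2.79, 2.79, 3.14, 3.14, 3.14, 3.14, 3.14].

INTERFACE

Orientations are given as [roll, pitch, yaw] about the fixed x, y, z axes, in that order (R = Rz(yaw) Ry(pitch) Rx(roll)).
In Python, from rig import robot gives the robot as it stands.
- The arm moves only by the tool play_rows, never from a script. Its argument "moves" is a list that holds one entry, the list of rows, each a list of 6 numbers: the shift along the tool's x, y, z scaled (see below), then the turn, a rotation vector about the tool's x, y, z scaled (see below). In form: [[[tx, ty, tz, rx, ry, rz], ...]]. A call has exactly 8 rows; each row is the pose to reach, as a shift and turn from the pose commanded when the call began, along the tool's axes at that moment; what a row does not reach only later rows make up. The controller multiplies each number of a shift by 200 mm and each number of a turn by 60 degrees. A row lasts 1/12 s, in which the tool goes at most 41.7 mm and 7.16 degrees, less where a joint would pass 70% of its speed; a pose out of reach is approached as far as the arm can. A call with a number of a shift or a turn outside -1 to 1 is refused whole. A call with a gripper value outside its range is refused whole. "hand" is the opening, from 0 (shut) to 1 (fully open), set as the call begins (left out, the last holds). The fingers move at their own pace and stop on an object; the grip force is fixed at half the most. Time passes only in rows, so rows that repeat a pose let the fingers close, or fill a call up. It gives the time, the measured TCP pose, the force, the opening and the grip force at its end, in the units of the state.
- robot.read_state(): the state, without advancing time (a new reading comes with each control period).
- robot.read_camera(name): name is "scene" or "top" or "wrist"; returns a dict with "pixels" (480x640x3 uint8, red, green, blue), "depth" (480x640 float32, mm along the optical axis (not along the pixel's ray), 0 where there is no reading), "vertical_fov" (degrees; the focal length in pixels is half the picture's height over the tangent of half this angle, whatever the lens; pixels are square), "cx", "cy" (the principal point, pixels), "world_from_camera" (4x4, takes a point from camera to world coordinates); the wrist camera has in their place "mount" (4x4, takes a point from camera to tool coordinates, whose origin is the TCP and whose axes are the flange's). Camera axes: x right, y up, looking along -z (the intrinsics and any distortion apply to the point x, -y, -z); pixel columns grow to the right and rows downward; lengths in mm; the calibration is good to about 2 mm. A picture is of the moment at which its call begins: read the wrist's pose just before it.
- robot.close_job(): hands the job in; it is judged then, once.
The state is a dict: "t": time; "joints": joint angles; "joint_vel": joint speeds; "joint_efforts": joint torques, N m; "tool_pos": TCP position; "eef_rot": TCP orientation; "ft_force": force on the tool from outside, world axes, zero at the start; "wrist_torque": the same for the moment, N m; "grip_width": finger opening in mm; "grasp_force": force on a finger pad.
Only numpy, scipy, OpenCV 4.12 (cv2) and the standard library are available. Lean on these libraries where they do the work, as an engineer would, in place of code of your own. Each camera call takes 0.05 s, during which the arm holds its last target. There are 200 camera calls.

TASK

Take the square guard cap off the upright drive shaft and set it fully down in the square pocket of the white tray. Then feel for the flat on the bare shaft and turn the shaft until the flat faces the two-pronged fork, fetch the collar from the tray's post and slide it fully home on the shaft without forcing it, its screw boss between the prongs. Finish while still gripping the collar and pressing it lightly down on the shaft, and leave the other things on the bench alone.

Things in the scene. Friction and masses are not known exactly. Their poses are not given: they have to be found in the camera images.
- drive: Fixed grey drive unit, a 100 x 100 mm box, 50 mm high. Origin: centre of its underside; x, y square with the sides, z up. An upright steel shaft stands on its z axis and a two-pronged fork on its top at the -x side. The shaft turns about z, at least 3 rad either way from the flat facing -x; friction of 0.25 N m keeps it where it is left.
- shaft_tip (a point): Centre of the shaft's tip, 86 mm above the drive's origin (fixed axes as the drive). The bare stub below it is 30 mm high to the shoulder and 20 mm in diameter, its last 1.5 mm chamfered. Along its whole length it has ONE flat, 6 mm from the axis: it measures 16 mm across flat and back, 20 mm across the round.
- shaft_flat (a point): Point on the shaft's axis half-way up the flatted stub (71 mm above the drive's origin; axes as the drive, they do not turn with the shaft). Which way the flat faces is not given and the cap hides it: at the start somewhere from 34 to 86 degrees anticlockwise, seen from above, of the drive's -x direction. Feel the width to find it.
- fork (a point): Middle of the gap at the top of the aluminium fork, 34 mm from the shaft's axis towards the drive's -x, 68 mm above its origin. Two prongs, 28 to 40 mm from the axis and 8 to 16 mm either side of the centre line: gap 16 mm; they rise 12 mm above the shoulder.
- seat (a point): Centre of the top of the shaft's shoulder disc (42 mm diameter), where the collar's underside comes to rest: 56 mm above the drive's origin on the shaft's axis. Axes as the drive (fork towards -x); they do not turn with the shaft.
- cap: Loose grey plastic guard cap, square, 36 x 36 mm, 42 mm high, closed top, 60 g; square hollow inside of 26 mm, 36 mm deep. Origin: centre of its underside, axes square with its sides, z up. At the start it stands over the shaft stub on the shoulder.
- tray: Fixed white tray, 200 mm along its x, 90 mm along its y, top 24 mm above its origin (centre of the underside). A square pocket (44 x 44 mm, 20 mm deep) at x = +64 mm, a round pocket (35 mm diameter, 20 mm deep, stays empty) at x = +8 mm, and a 15 mm post, 12 mm high, at x = -58 mm, all at y = 0.
- square_pocket (a point): Centre of the floor of the tray's square pocket, 20 mm below the tray's top. Axes as the tray, square with the pocket.
- collar: Loose steel collar, about 150 g, 38 mm high, standing on the tray's top over the post. Origin: centre of its underside, z up. Round flange, 50 mm diameter, 14 mm high; above it an open square neck, 32 x 32 mm, square with the axes. D-shaped bore, 22 mm, its flat on the -x side 7 mm from the axis: 1 mm play on the shaft, passes freely within 7 degrees.
- collar_screw (a point): End of the collar's set-screw boss, which sticks out of the flange towards the collar's -x (the side of the bore's flat): 36 mm from the bore's axis, 7 mm above the underside; the boss is 10 mm wide and 2 to 12 mm above the underside.
- vial_red: Bystander: small standing vial with a screw cap, 18 mm wide, 62 mm high, near the robot's edge of the bench. Leave alone.
- vial_blue_1: Bystander: small standing vial, 17 mm wide, 50 mm high, near the robot's edge of the bench. Leave alone.
- cup_clear_1: Bystander: clear plastic cup, 43 mm wide and high, near the robot's edge of the bench. Leave alone.
- dropper_white: Bystander: white dropper bottle, 31 mm wide, 72 mm high, near the robot's edge, to the right. Leave alone.
- timer: Bystander: small flat timer, 56 x 66 x 18 mm, behind the tray. Leave alone.
Mind the look-alikes: they are no part of the job. What is shaped like the collar but brown is not meant.

How it is judged (in metres and radians):
On the way, in this order (a step that is already met when the one before it is completed fails the run):
1. the guard cap stands released in the square pocket (horizontal distance between cap and square_pocket below 0.007 m and z of cap in the frame of square_pocket below 0.003 m and angle between cap's own z axis and vertical below 0.08 rad and contact force between the fingers and cap below 0.1 N), for 0.2 s.
2. the collar has slipped over the flat of the shaft (horizontal distance between collar and seat below 0.004 m and z of collar in the frame of seat below 0.018 m), for 0.1 s.
At the end, for the whole second after the job is handed in: Collar home within 2.5 mm of the shoulder, 4 mm of centre, upright (0.06 rad), boss at the fork within 5 mm of its centre line, gripped (over 3 N), pressed on the drive (over 2.5 N), at rest; cap released, upright, within 3 mm of the square pocket's floor and 7 mm of its centre (all of step 1 and horizontal distance between collar and seat below 0.004 m and z of collar in the frame of seat below 0.0025 m and angle between collar's own z axis and vertical below 0.06 rad and x of collar_screw in the frame of seat below -0.03 m and y of collar_screw in the frame of seat between -0.005 and 0.005 m and contact force between the fingers and collar above 3 N and contact force between collar and drive above 2.5 N and linear speed of collar below 0.02 m/s); the arm keeps its last pose, push and grip.
It fails at once if a bystander was moved more than 30 mm (distance of any of vial_red, vial_blue_1, cup_clear_1, dropper_white, timer from where it was at the start of the episode above 0.03 m).
It fails at once if the collar was forced: contact forces of over 100 N in all between it and the drive (contact force between collar and drive above 100 N).
It also fails if it takes over 67 s, if anything falls off the work surface, if the arm or the gripper's body presses on something with over 40 N, if the wrist force passes 120 N, or if a joint passes its speed limit or range.

## Working session

There is one attempt and no reset: what is moved stays moved. The work goes in short steps, Python scripts to look and compute and a tool call to move; the robot and the scene stay as the last step left them, time stands still between calls to the robot, and variables do not carry over. Pictures are saved under pics/ and viewed, at most 10 in all, crops included, and the job is handed in when it is done.

Besides the shell and the picture viewer there is one more tool, called by a JSON object that holds its "name" and its "arguments", one argument or row to a line. play_rows: Moves the arm, as the interface text tells. Its arguments: {"type":"object","properties":{"moves":{"type":"array"},"hand":{"type":"number"}},"required":["moves"]}

```bash
mkdir -p pics; ls
cat > h.py <<'E'
import numpy as np, cv2
from scipy.spatial.transform import Rotation as R
from rig import robot
def K(c):
    f=240/np.tan(np.radians(c["vertical_fov"]/2)); return f,c["cx"],c["cy"]
def T(c,s=None):
    if "mount" in c:
        M=np.eye(4); M[:3,:3]=R.from_euler('xyz',s["eef_rot"]).as_matrix(); M[:3,3]=s["tool_pos"]; return M@np.array(c["mount"])
    return np.array(c["world_from_camera"])
def cloud(c,s=None):
    f,cx,cy=K(c); v,u=np.mgrid[0:480,0:640]; d=c["depth"]
    P=np.stack([(u-cx)*d/f,-(v-cy)*d/f,-d,np.ones_like(d)],-1)
    return (P@T(c,s).T)[...,:3]
E
python3 - <<'E'
from h import *
s=robot.read_state(); print(s, robot.pinch_z)
for n in("scene","top","wrist"):
    c=robot.read_camera(n); cv2.imwrite(f"pics/{n}0.png",c["pixels"][...,::-1]); np.save(f"{n}0.npy",cloud(c,s)); np.savez(f"{n}0.npz",T=T(c,s),k=K(c),px=c["pixels"],d=c["depth"])
    print(n,[k for k in c], K(c), T(c,s).round(3).tolist(), (c["depth"]>0).mean())
E
```

```text
pics
{'t': 0.0, 'joints': array([-1.20150173,  0.61588462, -0.01261598,  1.42488609,  0.00812469,
        1.10339868, -0.04037502]), 'joint_vel': array([ 6.45737280e-04, -3.32784036e-06,  3.55395601e-04, -5.46328824e-04,
        1.36217635e-03, -1.43795016e-03,  1.39047282e-03]), 'joint_efforts': array([ 5.59568216e-04, -4.58934224e+01,  2.09193891e-01, -1.65738219e+01,
       -6.10861997e-02,  2.05241045e-02,  2.30776168e-04]), 'tool_pos': array([250.29627353, 599.02177053, 217.5078863 ]), 'eef_rot': array([-3.13906722e+00,  5.80892405e-05,  2.74590037e+00]), 'ft_force': array([-0.04437302,  0.36702632, -0.08602721]), 'wrist_torque': array([ 0.03571565, -0.01120145, -0.0001271 ]), 'grasp_force': 0.0, 'grip_width': 92.75750711806815} 18.8
scene ['pixels', 'depth', 'vertical_fov', 'cx', 'cy', 'world_from_camera'] (np.float64(472.1004261068653), 320.0878124239566, 243.45303120787116) [[-0.81, 0.357, -0.466, 166.007], [-0.587, -0.481, 0.651, 468.374], [0.009, 0.801, 0.599, 567.74], [0.0, 0.0, 0.0, 1.0]] 0.9959733072916667
top ['pixels', 'depth', 'vertical_fov', 'cx', 'cy', 'world_from_camera'] (np.float64(611.2152392798484), 320.81376684230486, 233.07993275440873) [[0.003, 0.993, -0.116, 424.892], [-1.0, 0.004, 0.009, -94.941], [0.01, 0.116, 0.993, 1125.939], [0.0, 0.0, 0.0, 1.0]] 0.9960188802083333
wrist ['pixels', 'depth', 'vertical_fov', 'cx', 'cy', 'mount'] (np.float64(430.2414033920032), 314.529829428797, 251.767248608179) [[0.385, -0.889, -0.25, 180.042], [0.923, 0.37, 0.107, 628.921], [-0.003, -0.272, 0.962, 384.185], [0.0, 0.0, 0.0, 1.0]] 0.9958756510416666
```

View pics/top0.png

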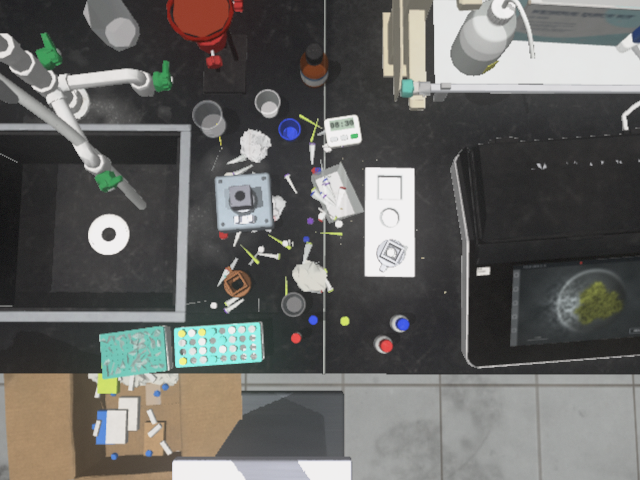

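View pics/scene0.png

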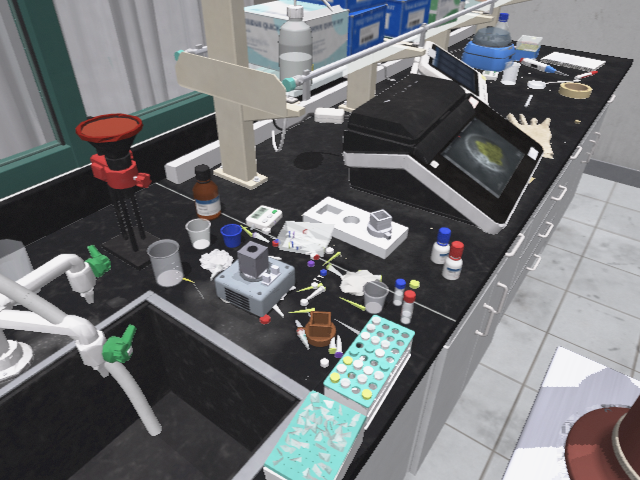

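The top view shows the drive with its cap at about (243,200), the tray at (390,222), its square pocket at (390,187) and the collar at (391,253). The brown decoy is at (237,284). Next I'll measure these.

```bash
cat > m.py <<'E'
from h import *
def rect(P,m,name,ctr,r):
    Q=P[m&(np.hypot(P[...,0]-ctr[0],P[...,1]-ctr[1])<r)]
    if len(Q)<15: print(name,len(Q)); return
    (c,wh,a)=cv2.minAreaRect(Q[:,:2].astype(np.float32))
    print(name,len(Q),np.round(c,1),np.round(wh,1),round(a,1),"zmed",np.median(Q[:,2]).round(1),"mean",Q[:,:2].mean(0).round(1))
for n in("top","scene"):
    P=np.load(n+"0.npy")
    if n=="top":
        dc=P[200,240];tc=P[222,402];cc=P[240,391]
        for p in[(200,240),(200,225),(222,402),(187,390),(217,390),(253,391),(247,391),(282,237),(320,422)]: print(p,P[p].round(1))
    z=P[...,2]
    rect(P,(z>94)&(z<106),n+" captop",dc,60)
    rect(P,(z>44)&(z<54),n+" drivetop",dc,90)
    rect(P,(z>20)&(z<29),n+" traytop",tc,130)
    rect(P,(z>56)&(z<70),n+" collartop",P0:=(tc if n=="top" else tc),130)
    rect(P,(z>34)&(z<42),n+" flange",tc,130)
    rect(P,(z>1)&(z<9),n+" pocket",tc,75) if n=="top" else 0
E
python3 m.py
python3 - <<'E'
import cv2
a=cv2.imread('pics/top0.png')
b=cv2.resize(a[165:245,205:285],(560,560),interpolation=2)[:,:380] if 0 else cv2.resize(a[165:235,210:280],(400,400),interpolation=2)
c=cv2.resize(a[225:275,365:415],(400,400),interpolation=2)
cv2.imwrite('pics/c1.png',cv2.hconcat([b,c]))
E
```

```text
(200, 240) [601.9  33.7  94.3]
(200, 225) [609.9  66.4  47.1]
(222, 402) [ 574.8 -253.1   22.5]
(187, 390) [ 643.5 -234.5    2. ]
(217, 390) [ 586.7 -233.7    3.2]
(253, 391) [ 517.1 -231.1   33.2]
(247, 391) [ 527.6 -230.8   36.6]
(282, 237) [465.7  48.6  -2.2]
(320, 422) [ 397.3 -290.8   -1. ]
top captop 386 [608.6  34.6] [36.2 35.9] 6.4 zmed 96.4 mean [607.9  34.4]
top drivetop 2231 [607.2  34.4] [99.6 99.4] 4.6 zmed 48.3 mean [606.5  33.2]
top traytop 3547 [ 575.9 -198.9] [150.7 200. ] 89.6 zmed 22.7 mean [ 575.6 -226.7]
top collartop 155 [ 517.1 -228.9] [31.4 32.4] 62.9 zmed 60.3 mean [ 517.  -228.6]
top flange 299 [ 515.7 -226.5] [48.1 52.7] 24.4 zmed 36.5 mean [ 512.9 -226.7]
top pocket 570 [ 585.8 -257.7] [148.2 124.9] 67.1 zmed 2.6 mean [ 600.6 -250. ]
scene captop 348 [610.2  36.9] [37.2 37.2] 4.9 zmed 98.7 mean [608.2  38.6]
scene drivetop 1511 [608.3  37.5] [100.1 101.2] 5.1 zmed 50.7 mean [597.3  52.9]
scene traytop 2200 [ 577.2 -245.3] [201.8 244.3] 0.1 zmed 24.5 mean [ 579.6 -229.8]
scene collartop 528 [ 545.  -314.9] [119.7 209.5] 42.8 zmed 62.0 mean [ 562.4 -317.2]
scene flange 391 [ 565.5 -273.3] [151.5 200.6] 12.6 zmed 37.9 mean [ 549.5 -287.9]
```

View pics/c1.png

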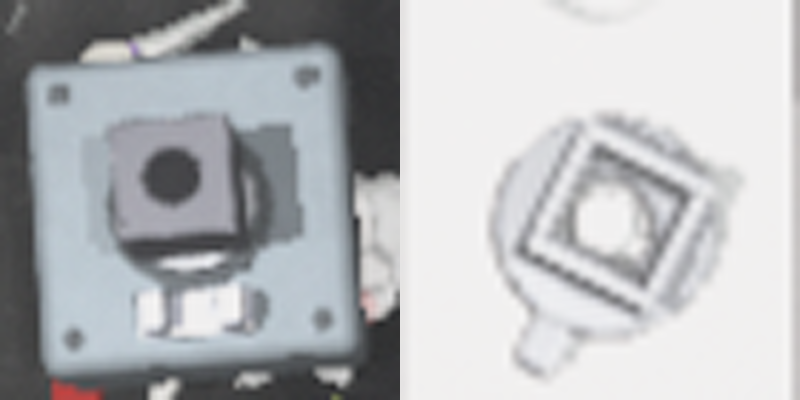

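```bash
cat > tr.py <<'E'
from h import *
for n in("top","scene"):
    P=np.load(n+"0.npy"); px=np.load(n+"0.npz")["px"]; z=P[...,2]
    m=((z>20)&(z<29)&(px.min(-1)>150)).astype(np.uint8)
    k,l,st,_=cv2.connectedComponentsWithStats(cv2.morphologyEx(m,cv2.MORPH_OPEN,np.ones((3,3))))
    d=np.hypot(P[...,0]-575,P[...,1]+253); d[m==0]=1e9; i=l[np.unravel_index(d.argmin(),d.shape)]
    Q=P[l==i]; c,wh,a=cv2.minAreaRect(Q[:,:2].astype(np.float32)); print(n,"tray",np.round(c,1),np.round(wh,1),a,np.median(Q[:,2]))
    m=(z<12)&(z>-3)&(np.hypot(P[...,0]-640,P[...,1]+231)<35); Q=P[m]
    if len(Q)>9:c,wh,a=cv2.minAreaRect(Q[:,:2].astype(np.float32)); print(" sqpocket",np.round(c,1),np.round(wh,1),a,np.median(Q[:,2]))
    m=(z>57)&(z<67)&(np.hypot(P[...,0]-517,P[...,1]+229)<30); Q=P[m]
    if len(Q)>9:c,wh,a=cv2.minAreaRect(Q[:,:2].astype(np.float32)); print(" neck",np.round(c,1),np.round(wh,1),a,np.median(Q[:,2]))
# corridor heights
A=np.concatenate([np.load(n+"0.npy").reshape(-1,3) for n in("top","scene")])
for x in range(250,900,50): print(x,[int(max(A[(abs(A[:,0]-x)<25)&(abs(A[:,1]-y)<25)][:,2],default=-99)) for y in range(600,-400,-50)])
E
python3 tr.py
```

```text
top tray [ 568.2 -229.3] [88.2 98.4] 89.3359603881836 22.64038721859083
 sqpocket [ 641.5 -232.2] [41.4 42.8] 89.88867950439453 2.501194878234628
 neck [ 517.1 -228.9] [31.4 32.4] 62.88888931274414 60.38568313609528
scene tray [ 577.4 -227.4] [ 93.3 201.1] 89.62130737304688 24.554424451552336
 sqpocket [ 648.4 -240. ] [27.2 34. ] 86.96659851074219 5.750255636811005
 neck [ 518.6 -226.6] [33.  34.5] 61.874908447265625 61.53678622275339
250 [-524, -542, -556, -559, -563, -547, -583, -545, -562, -583, -591, -99, -99, -99, -99, -99, -99, -99, -792, -791]
300 [-99, -99, -6, 5, 3, 4, 2, 64, 64, 63, 57, 54, 4, 3, 4, 6, 7, 6, 3, 49]
350 [-99, -99, 0, 4, 4, 6, 61, 64, 64, 62, 61, 60, 55, 65, 5, 5, 74, 69, 5, 73]
400 [-243, -175, 4, 7, 9, 9, 8, 57, 63, 62, 60, 60, 61, 63, 1125, 10, 8, 72, 5, 97]
450 [-99, -170, -233, -233, -234, -234, -232, -233, -238, 9, 13, 40, 16, 46, 43, 13, 3, 15, 4, 123]
500 [-198, -165, -233, -233, -233, -233, -230, -234, -236, 9, 13, 41, 27, 26, 28, 4, 67, 66, 5, 173]
550 [-99, -159, -234, -232, -230, -228, -233, -229, -235, 10, 53, 69, 70, 25, 30, 24, 66, 63, 4, 200]
600 [-99, -152, -233, -234, -231, -228, 64, 61, -234, 8, 53, 102, 101, 28, 33, 34, 35, 29, 6, 198]
650 [-99, -145, -234, -233, -231, -232, 111, 82, -234, 8, 53, 99, 99, 15, 34, 33, 27, 28, 90, 198]
700 [-99, -140, -232, -234, -235, 330, 358, 65, -235, 8, 8, 28, 30, 35, 31, 31, 272, 545, 4, 195]
750 [-189, -54, 7, 8, 245, 245, 156, 8, 8, 71, 72, 71, 51, 37, 22, 21, 288, 546, 341, 413]
800 [-99, -99, 4, 3, 244, 284, 189, 116, 108, 72, 263, 263, 52, 49, 4, 17, 290, 231, 385, 418]
850 [-99, -99, 4, 3, 2, 197, 188, 112, 104, 263, 263, 263, 5, 115, 117, 5, 289, 231, 353, 351]
```

```bash
cat > plan.py <<'E'
# usage: import plan; rows to target TCP x,y,z,yaw(deg) from commanded pose stored in cmd.json
from h import *
import json
def Rd(y): return R.from_euler('xyz',[np.pi,0,np.radians(y)])
def load(): 
    try: return json.load(open('cmd.json'))
    except: return [250.57,599.73,218.64,np.degrees(2.7459)]
def plan(*tg):
    c=load()
    for t,n in tg:
        Rc=Rd(c[3]); d=Rc.inv().apply(np.array(t[:3])-c[:3])/200
        rz=-((t[3]-c[3]))/60
        f=np.round([*d,0,0,rz],3)
        rows=[[round(float(v),3) for v in f*min(1,(k+1)/n)] for k in range(8)]
        print(json.dumps([rows]).replace(" ",""))
        c=[*(np.array(c[:3])+Rc.apply(f[:3]*200)),c[3]-f[5]*60]
        print("  ->",np.round(c,2), "max", abs(f).max())
    json.dump([float(v) for v in c],open('cmd.json','w'))
E
python3 - <<'E'
from plan import *
A=np.concatenate([np.load(n+"0.npy").reshape(-1,3) for n in("top","scene")])
m=(A[:,2]>90)&(A[:,2]<900)&(A[:,1]<-100)&(A[:,1]>-345)&(A[:,0]<760)&(A[:,0]>300)
print(m.sum(),A[m].min(0) if m.any() else 0)
plan(((410,450,230,168),8),((480,280,230,178),8),((570,120,230,185),8),((605,36,210,185),5))
E
```

```text
6758 [ 431.38605836 -344.99961831   90.04091539]
[[[-0.128,-0.048,-0.007,0.0,0.0,-0.022],[-0.256,-0.096,-0.014,0.0,0.0,-0.044],[-0.384,-0.144,-0.021,0.0,0.0,-0.067],[-0.512,-0.192,-0.029,0.0,0.0,-0.089],[-0.64,-0.24,-0.036,0.0,0.0,-0.111],[-0.768,-0.288,-0.043,0.0,0.0,-0.134],[-0.896,-0.336,-0.05,0.0,0.0,-0.156],[-1.024,-0.384,-0.057,0.0,0.0,-0.178]]]
  -> [409.94 449.92 230.04 168.01] max 1.024
[[[-0.065,-0.095,0.0,0.0,0.0,-0.021],[-0.13,-0.19,0.0,0.0,0.0,-0.042],[-0.195,-0.284,0.0,0.0,0.0,-0.063],[-0.26,-0.379,0.0,0.0,0.0,-0.084],[-0.324,-0.474,0.0,0.0,0.0,-0.104],[-0.389,-0.569,0.0,0.0,0.0,-0.125],[-0.454,-0.663,0.0,0.0,0.0,-0.146],[-0.519,-0.758,0.0,0.0,0.0,-0.167]]]
  -> [479.98 280.07 230.04 178.03] max 0.758
[[[-0.06,-0.098,0.0,0.0,0.0,-0.015],[-0.119,-0.196,0.0,0.0,0.0,-0.029],[-0.179,-0.294,0.0,0.0,0.0,-0.044],[-0.238,-0.392,0.0,0.0,0.0,-0.058],[-0.298,-0.49,0.0,0.0,0.0,-0.073],[-0.358,-0.588,0.0,0.0,0.0,-0.087],[-0.417,-0.686,0.0,0.0,0.0,-0.102],[-0.477,-0.784,0.0,0.0,0.0,-0.116]]]
  -> [569.93 120.08 230.04 184.99] max 0.784
[[[-0.028,-0.087,0.02,0.0,0.0,-0.0],[-0.055,-0.174,0.04,0.0,0.0,-0.0],[-0.083,-0.26,0.06,0.0,0.0,-0.0],[-0.11,-0.347,0.08,0.0,0.0,-0.0],[-0.138,-0.434,0.1,0.0,0.0,-0.0],[-0.138,-0.434,0.1,0.0,0.0,-0.0],[-0.138,-0.434,0.1,0.0,0.0,-0.0],[-0.138,-0.434,0.1,0.0,0.0,-0.0]]]
  -> [604.97  36.01 210.04 184.99] max 0.434
```

```bash
rm cmd.json
python3 - <<'E'
from plan import *
plan(((400,460,230,168),8),((480,280,230,178),8),((570,120,230,185),8),((605,36,210,185),5))
E
```

```text
[[[-0.12,-0.045,-0.007,0.0,0.0,-0.022],[-0.24,-0.089,-0.014,0.0,0.0,-0.044],[-0.36,-0.134,-0.021,0.0,0.0,-0.067],[-0.479,-0.178,-0.029,0.0,0.0,-0.089],[-0.599,-0.223,-0.036,0.0,0.0,-0.111],[-0.719,-0.268,-0.043,0.0,0.0,-0.134],[-0.839,-0.312,-0.05,0.0,0.0,-0.156],[-0.959,-0.357,-0.057,0.0,0.0,-0.178]]]
  -> [400.03 459.92 230.04 168.01] max 0.959
[[[-0.072,-0.1,0.0,0.0,0.0,-0.021],[-0.144,-0.199,0.0,0.0,0.0,-0.042],[-0.217,-0.299,0.0,0.0,0.0,-0.063],[-0.289,-0.399,0.0,0.0,0.0,-0.084],[-0.361,-0.498,0.0,0.0,0.0,-0.104],[-0.433,-0.598,0.0,0.0,0.0,-0.125],[-0.506,-0.697,0.0,0.0,0.0,-0.146],[-0.578,-0.797,0.0,0.0,0.0,-0.167]]]
  -> [479.99 279.98 230.04 178.03] max 0.797
[[[-0.06,-0.098,0.0,0.0,0.0,-0.015],[-0.119,-0.196,0.0,0.0,0.0,-0.029],[-0.179,-0.294,0.0,0.0,0.0,-0.044],[-0.238,-0.392,0.0,0.0,0.0,-0.058],[-0.298,-0.49,0.0,0.0,0.0,-0.073],[-0.358,-0.588,0.0,0.0,0.0,-0.087],[-0.417,-0.686,0.0,0.0,0.0,-0.102],[-0.477,-0.784,0.0,0.0,0.0,-0.116]]]
  -> [569.94 119.99 230.04 184.99] max 0.784
[[[-0.028,-0.087,0.02,0.0,0.0,-0.0],[-0.055,-0.174,0.04,0.0,0.0,-0.0],[-0.083,-0.26,0.06,0.0,0.0,-0.0],[-0.11,-0.347,0.08,0.0,0.0,-0.0],[-0.138,-0.434,0.1,0.0,0.0,-0.0],[-0.138,-0.434,0.1,0.0,0.0,-0.0],[-0.138,-0.434,0.1,0.0,0.0,-0.0],[-0.138,-0.434,0.1,0.0,0.0,-0.0]]]
  -> [604.98  35.92 210.04 184.99] max 0.434
```

{"name": "play_rows", "arguments": {
  "moves": [
    [[-0.12, -0.045, -0.007, 0, 0, -0.022], [-0.24, -0.089, -0.014, 0, 0, -0.044], [-0.36, -0.134, -0.021, 0, 0, -0.067], [-0.48, -0.178, -0.029, 0, 0, -0.089], [-0.6, -0.223, -0.036, 0, 0, -0.111], [-0.72, -0.268, -0.043, 0, 0, -0.134], [-0.84, -0.312, -0.05, 0, 0, -0.156], [-0.959, -0.357, -0.057, 0, 0, -0.178]]
  ],
  "hand": 1
}}

```text
t: 0.82
tool_pos: [400.7, 458.7, 229.8]
eef_rot: [-3.141, -0.0, 2.933]
ft_force: [0.6, -0.3, 0.3]
grip_width: 93.0
grasp_force: 0.0
```

{"name": "play_rows", "arguments": {
  "moves": [
    [[-0.072, -0.1, 0, 0, 0, -0.021], [-0.144, -0.2, 0, 0, 0, -0.042], [-0.217, -0.3, 0, 0, 0, -0.063], [-0.289, -0.4, 0, 0, 0, -0.084], [-0.361, -0.498, 0, 0, 0, -0.104], [-0.433, -0.598, 0, 0, 0, -0.125], [-0.506, -0.697, 0, 0, 0, -0.146], [-0.578, -0.797, 0, 0, 0, -0.167]]
  ]
}}

```text
t: 1.48
tool_pos: [480.2, 278.7, 229.8]
eef_rot: [-3.141, -0.001, 3.108]
ft_force: [0.6, 1.1, 0.2]
grip_width: 93.1
grasp_force: 0.0
```

{"name": "play_rows", "arguments": {
  "moves": [
    [[-0.06, -0.098, 0, 0, 0, -0.015], [-0.119, -0.196, 0, 0, 0, -0.029], [-0.179, -0.294, 0, 0, 0, -0.044], [-0.238, -0.392, 0, 0, 0, -0.058], [-0.298, -0.49, 0, 0, 0, -0.073], [-0.358, -0.588, 0, 0, 0, -0.087], [-0.417, -0.686, 0, 0, 0, -0.102], [-0.477, -0.784, 0, 0, 0, -0.116]]
  ]
}}

```text
t: 2.15
tool_pos: [570.1, 118.8, 229.7]
eef_rot: [-3.141, -0.001, -3.054]
ft_force: [0.4, -0.4, -0.2]
grip_width: 92.9
grasp_force: 0.0
```

{"name": "play_rows", "arguments": {
  "moves": [
    [[-0.028, -0.087, 0.02, 0, 0, 0], [-0.055, -0.174, 0.04, 0, 0, 0], [-0.083, -0.26, 0.06, 0, 0, 0], [-0.11, -0.347, 0.08, 0, 0, 0], [-0.138, -0.434, 0.1, 0, 0, 0], [-0.138, -0.434, 0.1, 0, 0, 0], [-0.138, -0.434, 0.1, 0, 0, 0], [-0.138, -0.434, 0.1, 0, 0, 0]]
  ]
}}

```text
t: 2.82
tool_pos: [604.5, 37.6, 210.1]
eef_rot: [3.14, -0.0, -3.053]
ft_force: [-0.9, 0.4, 0.2]
grip_width: 93.0
grasp_force: 0.0
```

```bash
cat > w.py <<'E'
from h import *
def grab(name):
    ss=robot.read_state(); c=robot.read_camera("wrist"); s2=robot.read_state()
    print("pose",ss["tool_pos"].round(2),ss["eef_rot"].round(4),"after",s2["tool_pos"].round(2))
    cv2.imwrite(f"pics/{name}.png",c["pixels"][...,::-1]); P=cloud(c,ss); return c,P,ss
def rect(P,m,name,ctr,r):
    Q=P[m&(np.hypot(P[...,0]-ctr[0],P[...,1]-ctr[1])<r)]
    if len(Q)<15: print(name,len(Q)); return
    (c,wh,a)=cv2.minAreaRect(Q[:,:2].astype(np.float32))
    print(name,len(Q),np.round(c,1),np.round(wh,1),round(a,1),"zmed",np.median(Q[:,2]).round(1),"mean",Q[:,:2].mean(0).round(1))
E
python3 - <<'E'
from w import *
c,P,s=grab("w1"); z=P[...,2]; C=(609,36)
rect(P,(z>92)&(z<105),"captop",C,40); rect(P,(z>46)&(z<53),"drivetop",C,90)
rect(P,(z>62)&(z<74)&(P[...,0]<590),"fork",C,60)
E
```

```text
pose [604.49  37.62 210.06] [ 3.1401e+00 -5.0000e-04 -3.0531e+00] after [604.51  38.1  210.24]
captop 2823 [607.4  35.9] [36.2 36.1] 5.3 zmed 98.6 mean [606.4  35.9]
drivetop 10714 [606.5  35.8] [98.7 99.3] 5.0 zmed 50.4 mean [603.   35.6]
fork 467 [578.4  34.2] [23.2 33.4] 4.7 zmed 68.4 mean [575.5  34.4]
```

View pics/w1.png

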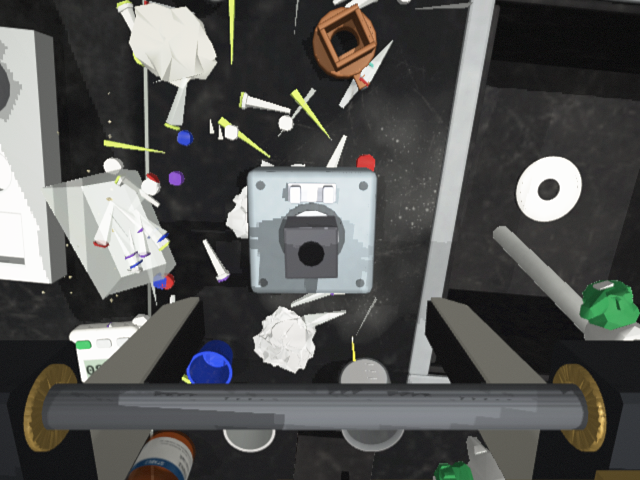

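Run:
```python
from plan import *
plan(((607.5,36,79,185),6))
```

```text
[[[-0.002,-0.0,0.109,0.0,0.0,-0.0],[-0.004,-0.0,0.218,0.0,0.0,-0.0],[-0.006,-0.001,0.328,0.0,0.0,-0.0],[-0.009,-0.001,0.437,0.0,0.0,-0.0],[-0.011,-0.001,0.546,0.0,0.0,-0.0],[-0.013,-0.001,0.655,0.0,0.0,-0.0],[-0.013,-0.001,0.655,0.0,0.0,-0.0],[-0.013,-0.001,0.655,0.0,0.0,-0.0]]]
  -> [607.59  35.95  79.04 184.99] max 0.655
```

{"name": "play_rows", "arguments": {
  "moves": [
    [[-0.002, 0, 0.109, 0, 0, 0], [-0.004, 0, 0.218, 0, 0, 0], [-0.006, -0.001, 0.328, 0, 0, 0], [-0.009, -0.001, 0.437, 0, 0, 0], [-0.011, -0.001, 0.546, 0, 0, 0], [-0.013, -0.001, 0.655, 0, 0, 0], [-0.013, -0.001, 0.655, 0, 0, 0], [-0.013, -0.001, 0.655, 0, 0, 0]]
  ]
}}

```text
t: 3.53
tool_pos: [606.7, 37.5, 78.7]
eef_rot: [3.141, -0.002, -3.052]
ft_force: [0.1, -0.3, 0.8]
grip_width: 93.1
grasp_force: 0.0
```

{"name": "play_rows", "arguments": {
  "moves": [
    [[0, 0, 0, 0, 0, 0], [0, 0, 0, 0, 0, 0], [0, 0, 0, 0, 0, 0], [0, 0, 0, 0, 0, 0], [0, 0, 0, 0, 0, 0], [0, 0, 0, 0, 0, 0], [0, 0, 0, 0, 0, 0], [0, 0, 0, 0, 0, 0]]
  ],
  "hand": 0
}}

```text
t: 4.2
tool_pos: [607.5, 35.9, 79.1]
eef_rot: [-3.142, -0.0, -3.055]
ft_force: [0.9, -0.4, 0.4]
grip_width: 44.0
grasp_force: 0.0
```

Run:
```python
from plan import *
plan(((607.5,36,160,185),6),((615,-115,200,180),6))
```

```text
[[[0.0,0.0,-0.068,0.0,0.0,-0.0],[0.0,0.0,-0.135,0.0,0.0,-0.0],[0.0,0.0,-0.203,0.0,0.0,-0.0],[0.0,0.0,-0.27,0.0,0.0,-0.0],[0.0,0.0,-0.338,0.0,0.0,-0.0],[0.0,0.0,-0.405,0.0,0.0,-0.0],[0.0,0.0,-0.405,0.0,0.0,-0.0],[0.0,0.0,-0.405,0.0,0.0,-0.0]]]
  -> [607.59  35.95 160.04 184.99] max 0.405
[[[0.005,-0.126,-0.033,0.0,0.0,0.014],[0.01,-0.252,-0.067,0.0,0.0,0.028],[0.015,-0.378,-0.1,0.0,0.0,0.042],[0.019,-0.503,-0.133,0.0,0.0,0.055],[0.024,-0.629,-0.167,0.0,0.0,0.069],[0.029,-0.755,-0.2,0.0,0.0,0.083],[0.029,-0.755,-0.2,0.0,0.0,0.083],[0.029,-0.755,-0.2,0.0,0.0,0.083]]]
  -> [ 614.94 -114.99  200.04  180.01] max 0.755
```

{"name": "play_rows", "arguments": {
  "moves": [
    [[0, 0, 0, 0, 0, 0], [0, 0, 0, 0, 0, 0], [0, 0, 0, 0, 0, 0], [0, 0, 0, 0, 0, 0], [0, 0, 0, 0, 0, 0], [0, 0, 0, 0, 0, 0], [0, 0, 0, 0, 0, 0], [0, 0, 0, 0, 0, 0]]
  ]
}}

```text
t: 4.87
tool_pos: [607.5, 35.8, 79.0]
eef_rot: [-3.141, -0.0, -3.055]
ft_force: [-0.6, 0.2, 0.4]
grip_width: 35.2
grasp_force: 30.0
```

Gripped at 35.2 mm with 30 N, so I'll lift and carry it.

{"name": "play_rows", "arguments": {
  "moves": [
    [[0, 0, -0.068, 0, 0, 0], [0, 0, -0.135, 0, 0, 0], [0, 0, -0.203, 0, 0, 0], [0, 0, -0.27, 0, 0, 0], [0, 0, -0.338, 0, 0, 0], [0, 0, -0.405, 0, 0, 0], [0, 0, -0.405, 0, 0, 0], [0, 0, -0.405, 0, 0, 0]]
  ]
}}

```text
t: 5.53
tool_pos: [607.8, 36.0, 160.4]
eef_rot: [3.142, 0.001, -3.055]
ft_force: [0.2, -0.1, -2.0]
grip_width: 35.7
grasp_force: 30.0
```

{"name": "play_rows", "arguments": {
  "moves": [
    [[0.005, -0.126, -0.033, 0, 0, 0.014], [0.01, -0.252, -0.067, 0, 0, 0.028], [0.015, -0.378, -0.1, 0, 0, 0.042], [0.019, -0.503, -0.133, 0, 0, 0.055], [0.024, -0.629, -0.167, 0, 0, 0.069], [0.029, -0.755, -0.2, 0, 0, 0.083], [0.029, -0.755, -0.2, 0, 0, 0.083], [0.029, -0.755, -0.2, 0, 0, 0.083]]
  ]
}}

```text
t: 6.2
tool_pos: [614.1, -117.3, 198.9]
eef_rot: [-3.141, -0.002, 3.138]
ft_force: [-0.3, 0.5, -1.2]
grip_width: 35.5
grasp_force: 30.0
```

Run:
```python
from w import *
c,P,s=grab("w2"); z=P[...,2]
rect(P,(z>-4)&(z<13),"pocket",(641,-230),34); rect(P,(z>58)&(z<67),"neck",(518,-228),30)
rect(P,(z>-4)&(z<13),"round",(584,-229),30)
m=(z>20)&(z<29)&(c["pixels"].min(-1)>130)
rect(P,m,"traytop",(576,-229),112)
rect(P,(z>50)&(z<58),"seat",(607.5,36),35);rect(P,(z>83)&(z<90),"tip",(607.5,36),35)
```

```text
pose [ 614.11 -117.28  198.86] [-3.1409e+00 -1.9000e-03  3.1376e+00] after [ 614.17 -114.67  198.66]
pocket 2276 [ 646.  -231.4] [41.2 52.1] 89.8 zmed 4.7 mean [ 641.8 -233.1]
neck 1263 [ 516.2 -228.1] [32.7 32.2] 62.4 zmed 62.3 mean [ 516.  -227.8]
round 1277 [ 583.7 -231.6] [30.7 32. ] 75.2 zmed 4.7 mean [ 584.  -232.6]
traytop 21721 [ 575.  -195.4] [156.2 200.4] 89.5 zmed 24.5 mean [ 570.6 -224.1]
seat 4639 [608.1  35.6] [69.6 68.5] 63.7 zmed 52.4 mean [606.1  31.9]
tip 631 [607.5  37.3] [16.6 19.7] 64.8 zmed 86.3 mean [606.7  35.9]
```

View pics/w2.png

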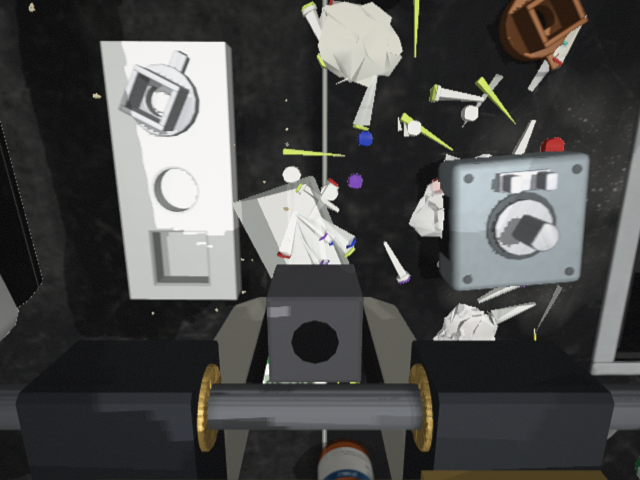

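Run:
```python
from plan import *
im=0
c=robot.read_camera("wrist"); s={"tool_pos":np.array([614.94,-114.99,200.04]),"eef_rot":[np.pi,0,np.radians(180.01)]}
for k in (0,):
    P=cloud(c,s); z=P[...,2]
    m=((z>20)&(z<29)&(c["pixels"].min(-1)>90)).astype(np.uint8); m[:,245:]=0
    cs,h=cv2.findContours(m,cv2.RETR_CCOMP,cv2.CHAIN_APPROX_NONE)
    for q,hh in zip(cs,h[0]):
        a=cv2.contourArea(q)
        if a>800:
            q=q[:,0]; Q=P[q[:,1],q[:,0]]; Q=Q[(Q[:,2]>20)&(Q[:,2]<29)]
            r=cv2.minAreaRect(Q[:,:2].astype(np.float32)); print("hole" if hh[3]>=0 else "outer",a,np.round(r[0],1),np.round(r[1],1),round(r[2],1))
```

```text
outer 29755.0 [ 576.1 -229.3] [ 91.1 200.6] 89.5
hole 2625.5 [ 639.6 -229.5] [45.9 45.5] 89.4
hole 1472.5 [ 584.2 -229. ] [35.4 35.5] 39.2
hole 4861.0 [ 511.  -230.1] [57.2 65.3] 63.7
```

Run:
```python
from plan import *
A=np.concatenate([np.load(n+"0.npy").reshape(-1,3) for n in("top","scene")])
for y0 in range(-340,-100,30):
    m=(A[:,2]>90)&(A[:,2]<900)&(A[:,1]<y0+30)&(A[:,1]>y0)&(A[:,0]<900)&(A[:,0]>300)
    if m.any(): i=A[m][:,0].argsort()[[0,5,20]]; print(y0,A[m][i].round())
plan(((640,-229.7,80,179.5),7),((640,-229.7,28.5,179.5),6))
```

```text
-340 [[ 470. -340.  108.]
 [ 491. -339.   96.]
 [ 502. -338.  119.]]
-310 [[ 730. -282.  275.]
 [ 731. -292.  274.]
 [ 731. -298.  273.]]
-280 [[ 725. -253.  546.]
 [ 725. -255.  209.]
 [ 725. -253.  536.]]
-250 [[ 723. -227.  272.]
 [ 724. -243.  214.]
 [ 725. -246.  208.]]
-220 [[ 725. -217.  270.]
 [ 726. -219.  269.]
 [ 729. -219.  269.]]
-130 [[ 848. -100.  113.]
 [ 849. -100.  105.]
 [ 853. -104.   91.]]
[[[-0.018,-0.082,0.086,0.0,0.0,0.001],[-0.036,-0.164,0.171,0.0,0.0,0.002],[-0.054,-0.246,0.257,0.0,0.0,0.003],[-0.071,-0.328,0.343,0.0,0.0,0.005],[-0.089,-0.41,0.429,0.0,0.0,0.006],[-0.107,-0.492,0.514,0.0,0.0,0.007],[-0.125,-0.574,0.6,0.0,0.0,0.008],[-0.125,-0.574,0.6,0.0,0.0,0.008]]]
  -> [ 639.96 -229.78   80.04  179.53] max 0.6
[[[-0.0,0.0,0.043,0.0,0.0,0.0],[-0.0,0.0,0.086,0.0,0.0,0.0],[-0.0,0.0,0.129,0.0,0.0,0.0],[-0.0,0.0,0.172,0.0,0.0,0.0],[-0.0,0.0,0.215,0.0,0.0,0.0],[-0.0,0.0,0.258,0.0,0.0,0.0],[-0.0,0.0,0.258,0.0,0.0,0.0],[-0.0,0.0,0.258,0.0,0.0,0.0]]]
  -> [ 639.96 -229.78   28.44  179.53] max 0.258
```

{"name": "play_rows", "arguments": {
  "moves": [
    [[-0.018, -0.082, 0.086, 0, 0, 0.001], [-0.036, -0.164, 0.171, 0, 0, 0.002], [-0.054, -0.246, 0.257, 0, 0, 0.003], [-0.071, -0.328, 0.343, 0, 0, 0.005], [-0.089, -0.41, 0.429, 0, 0, 0.006], [-0.107, -0.492, 0.514, 0, 0, 0.007], [-0.125, -0.574, 0.6, 0, 0, 0.008], [-0.125, -0.574, 0.6, 0, 0, 0.008]]
  ]
}}

```text
t: 6.97
tool_pos: [636.9, -231.7, 75.0]
eef_rot: [-3.142, -0.008, 3.131]
ft_force: [-0.5, -1.2, -2.4]
grip_width: 35.6
grasp_force: 30.0
```

{"name": "play_rows", "arguments": {
  "moves": [
    [[0, 0, 0.043, 0, 0, 0], [0, 0, 0.086, 0, 0, 0], [0, 0, 0.129, 0, 0, 0], [0, 0, 0.172, 0, 0, 0], [0, 0, 0.215, 0, 0, 0], [0, 0, 0.258, 0, 0, 0], [0, 0, 0.258, 0, 0, 0], [0, 0, 0.258, 0, 0, 0]]
  ]
}}

```text
t: 7.63
tool_pos: [639.7, -229.6, 28.0]
eef_rot: [3.141, -0.001, 3.133]
ft_force: [-0.9, 0.6, -1.5]
grip_width: 35.9
grasp_force: 30.0
```

Run:
```python
from plan import *
plan(((640,-229.7,27.4,179.5),3),((640,-229.7,27.4,179.5),3),((640,-229.7,115,179.5),6))
```

```text
[[[-0.0,0.0,0.002,0.0,0.0,0.0],[-0.0,0.0,0.003,0.0,0.0,0.0],[-0.0,0.0,0.005,0.0,0.0,0.0],[-0.0,0.0,0.005,0.0,0.0,0.0],[-0.0,0.0,0.005,0.0,0.0,0.0],[-0.0,0.0,0.005,0.0,0.0,0.0],[-0.0,0.0,0.005,0.0,0.0,0.0],[-0.0,0.0,0.005,0.0,0.0,0.0]]]
  -> [ 639.96 -229.78   27.44  179.53] max 0.005
[[[-0.0,0.0,0.0,0.0,0.0,0.0],[-0.0,0.0,0.0,0.0,0.0,0.0],[-0.0,0.0,0.0,0.0,0.0,0.0],[-0.0,0.0,0.0,0.0,0.0,0.0],[-0.0,0.0,0.0,0.0,0.0,0.0],[-0.0,0.0,0.0,0.0,0.0,0.0],[-0.0,0.0,0.0,0.0,0.0,0.0],[-0.0,0.0,0.0,0.0,0.0,0.0]]]
  -> [ 639.96 -229.78   27.44  179.53] max 0.0
[[[-0.0,0.0,-0.073,0.0,0.0,0.0],[-0.0,0.0,-0.146,0.0,0.0,0.0],[-0.0,0.0,-0.219,0.0,0.0,0.0],[-0.0,0.0,-0.292,0.0,0.0,0.0],[-0.0,0.0,-0.365,0.0,0.0,0.0],[-0.0,0.0,-0.438,0.0,0.0,0.0],[-0.0,0.0,-0.438,0.0,0.0,0.0],[-0.0,0.0,-0.438,0.0,0.0,0.0]]]
  -> [ 639.96 -229.78  115.04  179.53] max 0.438
```

{"name": "play_rows", "arguments": {
  "moves": [
    [[0, 0, 0.002, 0, 0, 0], [0, 0, 0.003, 0, 0, 0], [0, 0, 0.005, 0, 0, 0], [0, 0, 0.005, 0, 0, 0], [0, 0, 0.005, 0, 0, 0], [0, 0, 0.005, 0, 0, 0], [0, 0, 0.005, 0, 0, 0], [0, 0, 0.005, 0, 0, 0]]
  ]
}}

```text
t: 8.3
tool_pos: [639.9, -229.8, 27.5]
eef_rot: [-3.142, -0.0, 3.133]
ft_force: [0.9, -0.0, -0.6]
grip_width: 35.8
grasp_force: 30.0
```

{"name": "play_rows", "arguments": {
  "moves": [
    [[0, 0, 0, 0, 0, 0], [0, 0, 0, 0, 0, 0], [0, 0, 0, 0, 0, 0], [0, 0, 0, 0, 0, 0], [0, 0, 0, 0, 0, 0], [0, 0, 0, 0, 0, 0], [0, 0, 0, 0, 0, 0], [0, 0, 0, 0, 0, 0]]
  ],
  "hand": 0.8
}}

```text
t: 8.97
tool_pos: [639.9, -229.8, 27.5]
eef_rot: [-3.142, -0.0, 3.133]
ft_force: [0.8, -0.8, 1.1]
grip_width: 74.2
grasp_force: 0.0
```

{"name": "play_rows", "arguments": {
  "moves": [
    [[0, 0, -0.073, 0, 0, 0], [0, 0, -0.146, 0, 0, 0], [0, 0, -0.219, 0, 0, 0], [0, 0, -0.292, 0, 0, 0], [0, 0, -0.365, 0, 0, 0], [0, 0, -0.438, 0, 0, 0], [0, 0, -0.438, 0, 0, 0], [0, 0, -0.438, 0, 0, 0]]
  ]
}}

```text
t: 9.63
tool_pos: [640.3, -229.9, 115.7]
eef_rot: [-3.141, 0.002, 3.133]
ft_force: [-1.3, -1.0, 0.0]
grip_width: 74.3
grasp_force: 0.0
```

Run:
```python
from plan import *
c=robot.read_camera("wrist"); c0=load(); s={"tool_pos":np.array(c0[:3]),"eef_rot":[np.pi,0,np.radians(c0[3])]}
P=cloud(c,s); Q=P[(P[...,2]>38)&(P[...,2]<56)&(np.hypot(P[...,0]-640,P[...,1]+229.7)<28)]
r=cv2.minAreaRect(Q[:,:2].astype(np.float32)); print(len(Q),r,np.median(Q[:,2]))
plan(((620,-90,150,175),6),((607.5,36,125,160),6),((607.5,36,71,155),6))
```

```text
3851 ((639.8307495117188, -229.1111602783203), (36.06488800048828, 36.93513107299805), 89.36974334716797) 45.87903148938673
[[[0.018,0.116,-0.029,0.0,0.0,0.012],[0.035,0.233,-0.058,0.0,0.0,0.025],[0.053,0.349,-0.087,0.0,0.0,0.037],[0.071,0.465,-0.117,0.0,0.0,0.05],[0.088,0.582,-0.146,0.0,0.0,0.062],[0.106,0.698,-0.175,0.0,0.0,0.075],[0.106,0.698,-0.175,0.0,0.0,0.075],[0.106,0.698,-0.175,0.0,0.0,0.075]]]
  -> [619.91 -90.01 150.04 175.03] max 0.698
[[[0.019,0.104,0.021,0.0,0.0,0.042],[0.039,0.207,0.042,0.0,0.0,0.083],[0.058,0.311,0.062,0.0,0.0,0.125],[0.077,0.415,0.083,0.0,0.0,0.167],[0.097,0.518,0.104,0.0,0.0,0.208],[0.116,0.622,0.125,0.0,0.0,0.25],[0.116,0.622,0.125,0.0,0.0,0.25],[0.116,0.622,0.125,0.0,0.0,0.25]]]
  -> [607.57  35.93 125.04 160.03] max 0.622
[[[0.0,0.0,0.045,0.0,0.0,0.014],[0.0,0.0,0.09,0.0,0.0,0.028],[0.0,0.0,0.135,0.0,0.0,0.042],[0.0,0.0,0.18,0.0,0.0,0.056],[0.0,0.0,0.225,0.0,0.0,0.07],[0.0,0.0,0.27,0.0,0.0,0.084],[0.0,0.0,0.27,0.0,0.0,0.084],[0.0,0.0,0.27,0.0,0.0,0.084]]]
  -> [607.57  35.93  71.04 154.99] max 0.27
```

{"name": "play_rows", "arguments": {
  "moves": [
    [[0.018, 0.116, -0.029, 0, 0, 0.012], [0.035, 0.233, -0.058, 0, 0, 0.025], [0.053, 0.349, -0.087, 0, 0, 0.037], [0.071, 0.465, -0.117, 0, 0, 0.05], [0.088, 0.582, -0.146, 0, 0, 0.062], [0.106, 0.698, -0.175, 0, 0, 0.075], [0.106, 0.698, -0.175, 0, 0, 0.075], [0.106, 0.698, -0.175, 0, 0, 0.075]]
  ]
}}

```text
t: 10.35
tool_pos: [619.5, -87.9, 149.2]
eef_rot: [3.141, -0.002, 3.059]
ft_force: [-0.9, -0.2, -0.3]
grip_width: 74.1
grasp_force: 0.0
```

{"name": "play_rows", "arguments": {
  "moves": [
    [[0.019, 0.104, 0.021, 0, 0, 0.042], [0.039, 0.207, 0.042, 0, 0, 0.083], [0.058, 0.311, 0.062, 0, 0, 0.125], [0.077, 0.415, 0.083, 0, 0, 0.167], [0.097, 0.518, 0.104, 0, 0, 0.208], [0.116, 0.622, 0.125, 0, 0, 0.25], [0.116, 0.622, 0.125, 0, 0, 0.25], [0.116, 0.622, 0.125, 0, 0, 0.25]]
  ]
}}

```text
t: 11.02
tool_pos: [607.0, 35.5, 123.8]
eef_rot: [-3.14, -0.002, 2.795]
ft_force: [0.1, -0.1, -0.3]
grip_width: 74.2
grasp_force: 0.0
```

Run:
```python
from w import *
robot.read_camera("wrist"); robot.read_camera("wrist")
s={"tool_pos":np.array([607.57,35.93,125.04]),"eef_rot":[np.pi,0,np.radians(160.03)]}
st=robot.read_state(); print(st["tool_pos"],st["eef_rot"],st["joints"].round(2))
c=robot.read_camera("wrist");P=cloud(c,s);z=P[...,2];m=(z>83)&(z<91)&(np.hypot(P[...,0]-607.5,P[...,1]-36)<30)
rect(P,m,"tip",(607.5,36),35); print(cv2.minEnclosingCircle(P[m][:,:2].astype(np.float32)))
cv2.imwrite("pics/w3.png",c["pixels"][...,::-1])
```

```text
[607.7353062   32.80915257 124.60333865] [-3.13914627e+00  3.68844735e-04  2.79053376e+00] [-0.12  0.65  0.05  1.66 -0.04  0.83  1.17]
tip 1025 [607.5  41. ] [15.9 20.5] 64.2 zmed 86.8 mean [606.4  40.6]
((606.7203369140625, 38.866233825683594), 10.495617866516113)
```

View pics/w3.png

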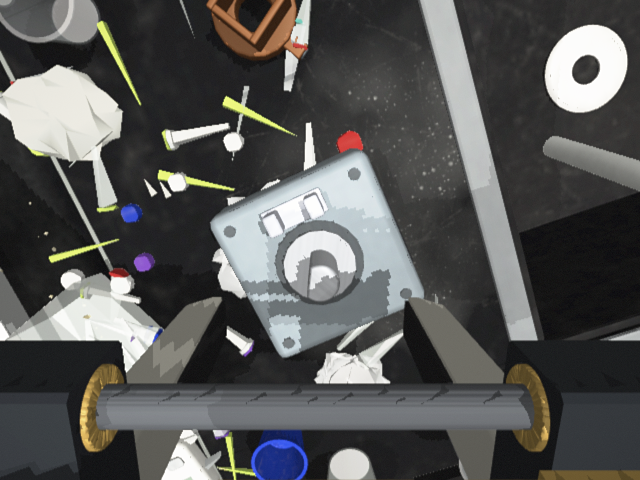

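{"name": "play_rows", "arguments": {
  "moves": [
    [[0, 0, 0.045, 0, 0, 0.014], [0, 0, 0.09, 0, 0, 0.028], [0, 0, 0.135, 0, 0, 0.042], [0, 0, 0.18, 0, 0, 0.056], [0, 0, 0.225, 0, 0, 0.07], [0, 0, 0.27, 0, 0, 0.084], [0, 0, 0.27, 0, 0, 0.084], [0, 0, 0.27, 0, 0, 0.084]]
  ],
  "hand": 0.35
}}

```text
t: 11.83
tool_pos: [607.1, 35.9, 70.2]
eef_rot: [-3.141, -0.001, 2.705]
ft_force: [0.1, -0.5, 0.5]
grip_width: 33.1
grasp_force: 0.0
```

{"name": "play_rows", "arguments": {
  "moves": [
    [[0, 0, 0, 0, 0, 0], [0, 0, 0, 0, 0, 0], [0, 0, 0, 0, 0, 0], [0, 0, 0, 0, 0, 0], [0, 0, 0, 0, 0, 0], [0, 0, 0, 0, 0, 0], [0, 0, 0, 0, 0, 0], [0, 0, 0, 0, 0, 0]]
  ],
  "hand": 0
}}

```text
t: 12.5
tool_pos: [608.6, 37.2, 71.7]
eef_rot: [3.139, 0.002, 2.706]
ft_force: [1.0, 4.6, 0.4]
grip_width: 15.0
grasp_force: 30.0
```

```bash
cat > st.py <<'E'
from rig import robot
s=robot.read_state(); print(s["t"],s["tool_pos"].round(2),s["eef_rot"].round(4),"F",s["ft_force"].round(2),"M",s["wrist_torque"].round(3),"w",round(s["grip_width"],2),"g",s["grasp_force"])
E
python3 st.py
```

```text
12.5 [608.61  37.17  71.69] [3.1391e+00 1.6000e-03 2.7056e+00] F [0.96 4.65 0.43] M [ 0.888 -0.479 -0.026] w 15.04 g 30.004158660003668
```

Run:
```python
from plan import *
ax=np.array([607.5,35.7])
def t(a): r=np.radians(a-90); return (*(ax+2*np.array([np.cos(r),np.sin(r)])),71,a)
plan((t(125),7),(t(95),7))
```

```text
[[[-0.001,0.001,0.0,0.0,0.0,0.071],[-0.001,0.002,0.0,0.0,0.0,0.143],[-0.002,0.003,0.0,0.0,0.0,0.214],[-0.003,0.004,0.0,0.0,0.0,0.286],[-0.004,0.005,0.0,0.0,0.0,0.357],[-0.004,0.006,0.0,0.0,0.0,0.429],[-0.005,0.007,0.0,0.0,0.0,0.5],[-0.005,0.007,0.0,0.0,0.0,0.5]]]
  -> [609.07  36.77  71.04 124.99] max 0.5
[[[-0.001,-0.0,0.0,0.0,0.0,0.071],[-0.001,-0.0,0.0,0.0,0.0,0.143],[-0.002,-0.0,0.0,0.0,0.0,0.214],[-0.003,-0.001,0.0,0.0,0.0,0.286],[-0.004,-0.001,0.0,0.0,0.0,0.357],[-0.004,-0.001,0.0,0.0,0.0,0.429],[-0.005,-0.001,0.0,0.0,0.0,0.5],[-0.005,-0.001,0.0,0.0,0.0,0.5]]]
  -> [609.48  35.84  71.04  94.99] max 0.5
```

{"name": "play_rows", "arguments": {
  "moves": [
    [[-0.001, 0.001, 0, 0, 0, 0.071], [-0.001, 0.002, 0, 0, 0, 0.143], [-0.002, 0.003, 0, 0, 0, 0.214], [-0.003, 0.004, 0, 0, 0, 0.286], [-0.004, 0.005, 0, 0, 0, 0.357], [-0.004, 0.006, 0, 0, 0, 0.429], [-0.005, 0.007, 0, 0, 0, 0.5], [-0.005, 0.007, 0, 0, 0, 0.5]]
  ]
}}

```text
t: 13.17
tool_pos: [609.4, 36.7, 71.7]
eef_rot: [3.141, 0.001, 2.182]
ft_force: [1.4, 1.6, 2.9]
grip_width: 16.1
grasp_force: 30.0
```

{"name": "play_rows", "arguments": {
  "moves": [
    [[-0.001, 0, 0, 0, 0, 0.071], [-0.001, 0, 0, 0, 0, 0.143], [-0.002, 0, 0, 0, 0, 0.214], [-0.003, -0.001, 0, 0, 0, 0.286], [-0.004, -0.001, 0, 0, 0, 0.357], [-0.004, -0.001, 0, 0, 0, 0.429], [-0.005, -0.001, 0, 0, 0, 0.5], [-0.005, -0.001, 0, 0, 0, 0.5]]
  ]
}}

```text
t: 13.83
tool_pos: [609.8, 35.8, 71.6]
eef_rot: [3.141, 0.0, 1.659]
ft_force: [1.4, 1.9, 4.6]
grip_width: 15.5
grasp_force: 30.0
```

```bash
python3 st.py
```

```text
13.8333 [609.81  35.77  71.65] [3.1410e+00 5.0000e-04 1.6591e+00] F [1.43 1.85 4.57] M [ 0.441 -0.14   0.167] w 15.54 g 30.011752847931348
```

Run:
```python
from plan import *
plan(((607.5,35.7,71,95),1),((607.5,35.7,140,95),6))
```

```text
[[[0.0,-0.01,0.0,0.0,0.0,-0.0],[0.0,-0.01,0.0,0.0,0.0,-0.0],[0.0,-0.01,0.0,0.0,0.0,-0.0],[0.0,-0.01,0.0,0.0,0.0,-0.0],[0.0,-0.01,0.0,0.0,0.0,-0.0],[0.0,-0.01,0.0,0.0,0.0,-0.0],[0.0,-0.01,0.0,0.0,0.0,-0.0],[0.0,-0.01,0.0,0.0,0.0,-0.0]]]
  -> [607.49  35.67  71.04  94.99] max 0.01
[[[0.0,0.0,-0.057,0.0,0.0,-0.0],[0.0,0.0,-0.115,0.0,0.0,-0.0],[0.0,0.0,-0.172,0.0,0.0,-0.0],[0.0,0.0,-0.23,0.0,0.0,-0.0],[0.0,0.0,-0.287,0.0,0.0,-0.0],[0.0,0.0,-0.345,0.0,0.0,-0.0],[0.0,0.0,-0.345,0.0,0.0,-0.0],[0.0,0.0,-0.345,0.0,0.0,-0.0]]]
  -> [607.49  35.67 140.04  94.99] max 0.345
```

{"name": "play_rows", "arguments": {
  "moves": [
    [[0, 0, 0, 0, 0, 0], [0, 0, 0, 0, 0, 0], [0, 0, 0, 0, 0, 0], [0, -0.01, 0, 0, 0, 0], [0, -0.01, 0, 0, 0, 0], [0, -0.01, 0, 0, 0, 0], [0, -0.01, 0, 0, 0, 0], [0, -0.01, 0, 0, 0, 0]]
  ],
  "hand": 0.35
}}

```text
t: 14.5
tool_pos: [607.4, 35.6, 71.0]
eef_rot: [-3.141, 0.0, 1.658]
ft_force: [-0.5, -0.2, -0.3]
grip_width: 32.7
grasp_force: 0.0
```

{"name": "play_rows", "arguments": {
  "moves": [
    [[0, 0, -0.057, 0, 0, 0], [0, 0, -0.115, 0, 0, 0], [0, 0, -0.172, 0, 0, 0], [0, 0, -0.23, 0, 0, 0], [0, 0, -0.287, 0, 0, 0], [0, 0, -0.345, 0, 0, 0], [0, 0, -0.345, 0, 0, 0], [0, 0, -0.345, 0, 0, 0]]
  ]
}}

```text
t: 15.17
tool_pos: [608.0, 35.7, 141.1]
eef_rot: [3.14, -0.0, 1.658]
ft_force: [-0.4, -0.3, -0.3]
grip_width: 32.6
grasp_force: 0.0
```

Run:
```python
from plan import *
from w import rect
for i in range(4): robot.read_camera("wrist")
c0=load(); s={"tool_pos":np.array(c0[:3]),"eef_rot":[np.pi,0,np.radians(c0[3])]}
print(robot.read_state()["tool_pos"],robot.read_state()["t"])
c=robot.read_camera("wrist");P=cloud(c,s);z=P[...,2]
m=(z>84)&(z<91)&(np.hypot(P[...,0]-607.5,P[...,1]-36)<30)
rect(P,m,"tip",(607.5,36),35); print(cv2.minEnclosingCircle(P[m][:,:2].astype(np.float32)))
rect(P,(z>45)&(z<53),"drivetop",(607.5,36),85)
c=robot.read_camera("top");P=cloud(c);z=P[...,2]
rect(P,(z>81)&(z<90),"tip top",(606.5,34.5),22)
cv2.imwrite("pics/w4.png",robot.read_camera("wrist")["pixels"][...,::-1])
```

```text
[606.83115863  35.72541556 139.22517372] 15.3667
tip 893 [609.9  36.3] [15.7 19.9] 4.7 zmed 87.3 mean [609.   36.8]
((607.9931030273438, 36.09210968017578), 10.128448486328125)
drivetop 15684 [607.8  36.8] [100.   99.2] 5.0 zmed 51.3 mean [609.9  47.1]
tip top 0
```

View pics/w4.png

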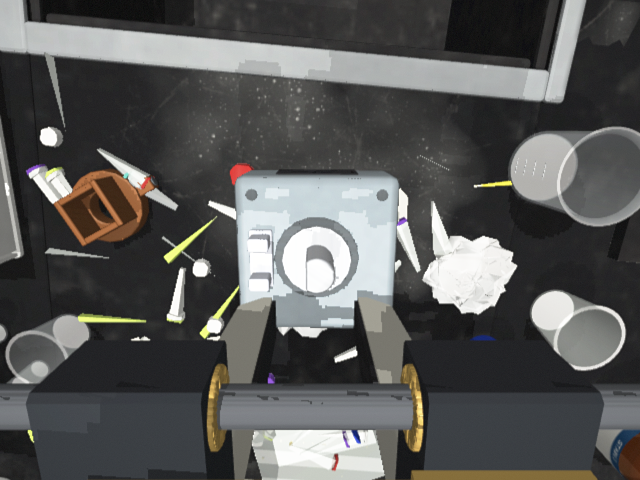

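Run:
```python
from plan import *
plan(((570,-100,160,125),6),((517.5,-227.5,150,152.4),6))
```

```text
[[[-0.11,-0.041,-0.017,0.0,0.0,-0.083],[-0.22,-0.082,-0.033,0.0,0.0,-0.167],[-0.33,-0.123,-0.05,0.0,0.0,-0.25],[-0.439,-0.164,-0.067,0.0,0.0,-0.333],[-0.549,-0.205,-0.083,0.0,0.0,-0.417],[-0.659,-0.246,-0.1,0.0,0.0,-0.5],[-0.659,-0.246,-0.1,0.0,0.0,-0.5],[-0.659,-0.246,-0.1,0.0,0.0,-0.5]]]
  -> [569.94 -99.91 160.04 124.99] max 0.659
[[[-0.062,-0.097,0.008,0.0,0.0,-0.076],[-0.124,-0.194,0.017,0.0,0.0,-0.152],[-0.186,-0.29,0.025,0.0,0.0,-0.229],[-0.248,-0.387,0.033,0.0,0.0,-0.305],[-0.31,-0.484,0.042,0.0,0.0,-0.381],[-0.372,-0.581,0.05,0.0,0.0,-0.457],[-0.372,-0.581,0.05,0.0,0.0,-0.457],[-0.372,-0.581,0.05,0.0,0.0,-0.457]]]
  -> [ 517.4  -227.5   150.04  152.41] max 0.581
```

{"name": "play_rows", "arguments": {
  "moves": [
    [[-0.11, -0.041, -0.017, 0, 0, -0.083], [-0.22, -0.082, -0.033, 0, 0, -0.167], [-0.33, -0.123, -0.05, 0, 0, -0.25], [-0.439, -0.164, -0.067, 0, 0, -0.333], [-0.549, -0.205, -0.083, 0, 0, -0.417], [-0.659, -0.246, -0.1, 0, 0, -0.5], [-0.659, -0.246, -0.1, 0, 0, -0.5], [-0.659, -0.246, -0.1, 0, 0, -0.5]]
  ],
  "hand": 0.75
}}

```text
t: 16.18
tool_pos: [569.5, -101.9, 160.2]
eef_rot: [-3.141, 0.0, 2.176]
ft_force: [0.3, 0.2, -0.1]
grip_width: 69.6
grasp_force: 0.0
```

{"name": "play_rows", "arguments": {
  "moves": [
    [[-0.062, -0.097, 0.008, 0, 0, -0.076], [-0.124, -0.194, 0.017, 0, 0, -0.152], [-0.186, -0.29, 0.025, 0, 0, -0.229], [-0.248, -0.387, 0.033, 0, 0, -0.305], [-0.31, -0.484, 0.042, 0, 0, -0.381], [-0.372, -0.581, 0.05, 0, 0, -0.457], [-0.372, -0.581, 0.05, 0, 0, -0.457], [-0.372, -0.581, 0.05, 0, 0, -0.457]]
  ]
}}

```text
t: 16.85
tool_pos: [517.3, -227.4, 149.6]
eef_rot: [3.141, -0.001, 2.657]
ft_force: [0.7, 1.4, -0.1]
grip_width: 70.2
grasp_force: 0.0
```

Run:
```python
from plan import *
from w import rect
for i in range(10): robot.read_camera("wrist")
c0=load(); s={"tool_pos":np.array(c0[:3]),"eef_rot":[np.pi,0,np.radians(c0[3])]}
st=robot.read_state();print(st["tool_pos"],st["eef_rot"],st["t"])
c=robot.read_camera("wrist");P=cloud(c,s);z=P[...,2]
rect(P,(z>58)&(z<67),"neck",(517.5,-227.5),30)
rect(P,(z>58)&(z<67)&(P[...,0]<999),"neck2",(517.5,-227.5),24)
cv2.imwrite("pics/w5.png",c["pixels"][...,::-1])
```

```text
[ 517.5642781  -227.02494554  150.08191282] [ 3.14153380e+00 -1.67238713e-05  2.66057190e+00] 17.35
neck 1249 [ 515.6 -228.4] [32.  32.3] 62.4 zmed 62.3 mean [ 515.  -228.4]
neck2 1249 [ 515.6 -228.4] [32.  32.3] 62.4 zmed 62.3 mean [ 515.  -228.4]
```

View pics/w5.png

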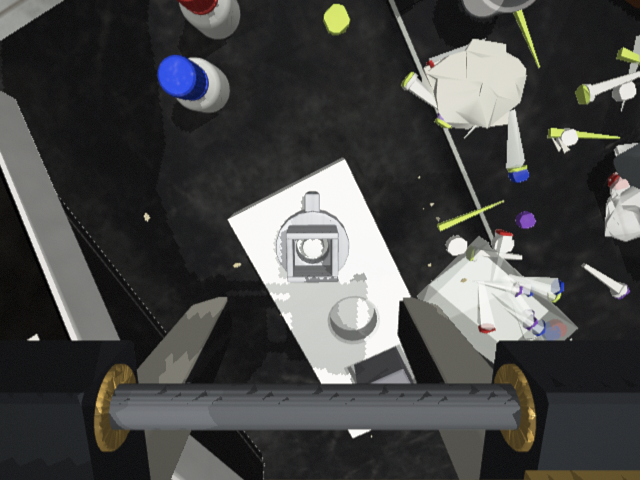

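Run:
```python
from plan import *
plan(((516.3,-228.5,41.5,152.4),7),((516.3,-228.5,120,152.4),6),((560,-100,150,170),6),((607.6,35.8,125,185),6))
```

```text
[[[0.0,-0.001,0.078,0.0,0.0,0.0],[0.001,-0.002,0.155,0.0,0.0,0.0],[0.001,-0.003,0.233,0.0,0.0,0.0],[0.002,-0.004,0.31,0.0,0.0,0.0],[0.002,-0.005,0.388,0.0,0.0,0.0],[0.003,-0.006,0.465,0.0,0.0,0.0],[0.003,-0.007,0.543,0.0,0.0,0.0],[0.003,-0.007,0.543,0.0,0.0,0.0]]]
  -> [ 516.22 -228.46   41.44  152.41] max 0.543
[[[-0.0,0.0,-0.066,0.0,0.0,0.0],[-0.0,0.0,-0.131,0.0,0.0,0.0],[-0.0,0.0,-0.197,0.0,0.0,0.0],[-0.0,0.0,-0.262,0.0,0.0,0.0],[-0.0,0.0,-0.328,0.0,0.0,0.0],[-0.0,0.0,-0.393,0.0,0.0,0.0],[-0.0,0.0,-0.393,0.0,0.0,0.0],[-0.0,0.0,-0.393,0.0,0.0,0.0]]]
  -> [ 516.22 -228.46  120.04  152.41] max 0.393
[[[0.017,0.112,-0.025,0.0,0.0,-0.049],[0.034,0.224,-0.05,0.0,0.0,-0.098],[0.051,0.336,-0.075,0.0,0.0,-0.146],[0.069,0.447,-0.1,0.0,0.0,-0.195],[0.086,0.559,-0.125,0.0,0.0,-0.244],[0.103,0.671,-0.15,0.0,0.0,-0.293],[0.103,0.671,-0.15,0.0,0.0,-0.293],[0.103,0.671,-0.15,0.0,0.0,-0.293]]]
  -> [560.12 -99.98 150.04 169.99] max 0.671
[[[-0.019,0.118,0.021,0.0,0.0,-0.042],[-0.039,0.237,0.042,0.0,0.0,-0.083],[-0.058,0.355,0.062,0.0,0.0,-0.125],[-0.077,0.473,0.083,0.0,0.0,-0.167],[-0.097,0.592,0.104,0.0,0.0,-0.208],[-0.116,0.71,0.125,0.0,0.0,-0.25],[-0.116,0.71,0.125,0.0,0.0,-0.25],[-0.116,0.71,0.125,0.0,0.0,-0.25]]]
  -> [607.65  35.82 125.04 184.99] max 0.71
```

{"name": "play_rows", "arguments": {
  "moves": [
    [[0, -0.001, 0.078, 0, 0, 0], [0.001, -0.002, 0.155, 0, 0, 0], [0.001, -0.003, 0.233, 0, 0, 0], [0.002, -0.004, 0.31, 0, 0, 0], [0.002, -0.005, 0.388, 0, 0, 0], [0.003, -0.006, 0.465, 0, 0, 0], [0.003, -0.007, 0.543, 0, 0, 0], [0.003, -0.007, 0.543, 0, 0, 0]]
  ]
}}

```text
t: 18.07
tool_pos: [514.2, -227.6, 38.8]
eef_rot: [-3.141, -0.006, 2.66]
ft_force: [0.1, -0.7, -0.1]
grip_width: 70.1
grasp_force: 0.0
```

{"name": "play_rows", "arguments": {
  "moves": [
    [[0, 0, 0, 0, 0, 0], [0, 0, 0, 0, 0, 0], [0, 0, 0, 0, 0, 0], [0, 0, 0, 0, 0, 0], [0, 0, 0, 0, 0, 0], [0, 0, 0, 0, 0, 0], [0, 0, 0, 0, 0, 0], [0, 0, 0, 0, 0, 0]]
  ],
  "hand": 0
}}

```text
t: 18.73
tool_pos: [516.5, -228.5, 42.0]
eef_rot: [3.141, 0.001, 2.66]
ft_force: [-0.5, -0.1, 3.4]
grip_width: 31.2
grasp_force: 30.0
```

```bash
python3 st.py
```

```text
18.7333 [ 516.46 -228.55   41.97] [3.1415e+00 8.0000e-04 2.6600e+00] F [-0.49 -0.07  3.44] M [0.055 0.077 0.001] w 31.19 g 29.99517649412155
```

{"name": "play_rows", "arguments": {
  "moves": [
    [[0, 0, -0.066, 0, 0, 0], [0, 0, -0.131, 0, 0, 0], [0, 0, -0.197, 0, 0, 0], [0, 0, -0.262, 0, 0, 0], [0, 0, -0.328, 0, 0, 0], [0, 0, -0.393, 0, 0, 0], [0, 0, -0.393, 0, 0, 0], [0, 0, -0.393, 0, 0, 0]]
  ]
}}

```text
t: 19.4
tool_pos: [516.2, -228.5, 120.1]
eef_rot: [-3.142, 0.001, 2.66]
ft_force: [-0.9, 0.4, -0.4]
grip_width: 31.9
grasp_force: 30.0
```

{"name": "play_rows", "arguments": {
  "moves": [
    [[0.017, 0.112, -0.025, 0, 0, -0.049], [0.034, 0.224, -0.05, 0, 0, -0.098], [0.051, 0.336, -0.075, 0, 0, -0.146], [0.069, 0.447, -0.1, 0, 0, -0.195], [0.086, 0.559, -0.125, 0, 0, -0.244], [0.103, 0.671, -0.15, 0, 0, -0.293], [0.103, 0.671, -0.15, 0, 0, -0.293], [0.103, 0.671, -0.15, 0, 0, -0.293]]
  ]
}}

```text
t: 20.07
tool_pos: [559.8, -98.2, 148.9]
eef_rot: [3.141, -0.002, 2.97]
ft_force: [-0.4, -1.0, -1.3]
grip_width: 31.9
grasp_force: 30.0
```

{"name": "play_rows", "arguments": {
  "moves": [
    [[-0.019, 0.118, 0.021, 0, 0, -0.042], [-0.039, 0.237, 0.042, 0, 0, -0.083], [-0.058, 0.355, 0.062, 0, 0, -0.125], [-0.077, 0.473, 0.083, 0, 0, -0.167], [-0.097, 0.592, 0.104, 0, 0, -0.208], [-0.116, 0.71, 0.125, 0, 0, -0.25], [-0.116, 0.71, 0.125, 0, 0, -0.25], [-0.116, 0.71, 0.125, 0, 0, -0.25]]
  ]
}}

```text
t: 20.73
tool_pos: [606.7, 35.8, 123.4]
eef_rot: [-3.141, -0.003, -3.054]
ft_force: [-1.7, -0.3, -0.6]
grip_width: 31.6
grasp_force: 30.0
```

Run:
```python
from plan import *
from w import rect
for i in range(10): robot.read_camera("wrist")
c0=load(); s={"tool_pos":np.array(c0[:3]),"eef_rot":[np.pi,0,np.radians(c0[3])]}
st=robot.read_state();print(st["t"],st["tool_pos"],st["eef_rot"],st["ft_force"],st["grip_width"],c0)
C=(607.6,35.8)
c=robot.read_camera("wrist");P=cloud(c,s);z=P[...,2]
rect(P,(z>117)&(z<126),"flange",C,50); rect(P,(z>142)&(z<149),"necktop",C,26)
rect(P,(z>46)&(z<53),"drive",C,85); rect(P,(z>62)&(z<74),"fork",C,60)
c=robot.read_camera("scene");Ps=cloud(c);z=Ps[...,2]
cv2.imwrite("pics/w6.png",c["pixels"][200:360,160:400,::-1].repeat(2,0).repeat(2,1))
rect(Ps,(z>142)&(z<150),"scene necktop",C,26)
```

```text
21.2333 [607.58732866  35.36792185 125.19639527] [-3.14143467e+00  1.26652432e-04 -3.05524411e+00] [-0.57480728 -0.20375579 -1.18965762] 31.82836439646834 [607.652105091765, 35.82444543604072, 125.03999999999989, 184.98848096497278]
flange 3963 [599.3  34.6] [48.5 41.8] 41.8 zmed 121.2 mean [594.6  35.1]
necktop 3826 [607.1  35.7] [33.1 48. ] 5.1 zmed 145.4 mean [605.4  36.1]
drive 13523 [601.7  35.9] [89.7 99. ] 4.8 zmed 50.3 mean [588.8  34.9]
fork 729 [573.1  33.6] [12.4 32. ] 4.7 zmed 68.1 mean [572.6  33.4]
scene necktop 163 [601.7  32.8] [27.5 46.1] 38.4 zmed 145.5 mean [603.1  31.2]
```

Run:
```python
from plan import *
plan(((607.6,36.0,105,185),6),((607.6,36,99,185),8))
```

```text
[[[0.0,0.0,0.017,0.0,0.0,-0.0],[0.0,0.0,0.033,0.0,0.0,-0.0],[0.0,0.001,0.05,0.0,0.0,-0.0],[0.0,0.001,0.067,0.0,0.0,-0.0],[0.0,0.001,0.083,0.0,0.0,-0.0],[0.0,0.001,0.1,0.0,0.0,-0.0],[0.0,0.001,0.1,0.0,0.0,-0.0],[0.0,0.001,0.1,0.0,0.0,-0.0]]]
  -> [607.63  36.02 105.04 184.99] max 0.1
[[[0.0,-0.0,0.004,0.0,0.0,-0.0],[0.0,-0.0,0.007,0.0,0.0,-0.0],[0.0,-0.0,0.011,0.0,0.0,-0.0],[0.0,-0.0,0.015,0.0,0.0,-0.0],[0.0,-0.0,0.019,0.0,0.0,-0.0],[0.0,-0.0,0.022,0.0,0.0,-0.0],[0.0,-0.0,0.026,0.0,0.0,-0.0],[0.0,-0.0,0.03,0.0,0.0,-0.0]]]
  -> [607.63  36.02  99.04 184.99] max 0.03
```

{"name": "play_rows", "arguments": {
  "moves": [
    [[0, 0, 0.017, 0, 0, 0], [0, 0, 0.033, 0, 0, 0], [0, 0.001, 0.05, 0, 0, 0], [0, 0.001, 0.067, 0, 0, 0], [0, 0.001, 0.083, 0, 0, 0], [0, 0.001, 0.1, 0, 0, 0], [0, 0.001, 0.1, 0, 0, 0], [0, 0.001, 0.1, 0, 0, 0]]
  ]
}}

```text
t: 22.0
tool_pos: [607.4, 36.0, 104.7]
eef_rot: [-3.142, -0.001, -3.054]
ft_force: [-0.3, -0.7, -1.0]
grip_width: 31.5
grasp_force: 30.0
```

{"name": "play_rows", "arguments": {
  "moves": [
    [[0, 0, 0.004, 0, 0, 0], [0, 0, 0.007, 0, 0, 0], [0, 0, 0.011, 0, 0, 0], [0, 0, 0.015, 0, 0, 0], [0, 0, 0.019, 0, 0, 0], [0, 0, 0.022, 0, 0, 0], [0, 0, 0.026, 0, 0, 0], [0, 0, 0.03, 0, 0, 0]]
  ]
}}

```text
t: 22.67
tool_pos: [607.6, 36.0, 99.0]
eef_rot: [-3.142, 0.0, -3.055]
ft_force: [0.2, -0.7, -1.4]
grip_width: 32.2
grasp_force: 30.0
```

```bash
python3 st.py
```

```text
22.6667 [607.61  35.97  99.01] [-3.1415  0.     -3.0547] F [ 0.18 -0.7  -1.36] M [ 0.03   0.017 -0.03 ] w 32.19 g 29.99412775039673
```

Run:
```python
from plan import *
plan(((607.6,36.0,86,185),8),((607.6,36,76,185),8))
```

```text
[[[0.0,-0.0,0.008,0.0,0.0,-0.0],[0.0,-0.0,0.016,0.0,0.0,-0.0],[0.0,-0.0,0.024,0.0,0.0,-0.0],[0.0,-0.0,0.033,0.0,0.0,-0.0],[0.0,-0.0,0.041,0.0,0.0,-0.0],[0.0,-0.0,0.049,0.0,0.0,-0.0],[0.0,-0.0,0.057,0.0,0.0,-0.0],[0.0,-0.0,0.065,0.0,0.0,-0.0]]]
  -> [607.63  36.02  86.04 184.99] max 0.065
[[[0.0,-0.0,0.006,0.0,0.0,-0.0],[0.0,-0.0,0.013,0.0,0.0,-0.0],[0.0,-0.0,0.019,0.0,0.0,-0.0],[0.0,-0.0,0.025,0.0,0.0,-0.0],[0.0,-0.0,0.031,0.0,0.0,-0.0],[0.0,-0.0,0.038,0.0,0.0,-0.0],[0.0,-0.0,0.044,0.0,0.0,-0.0],[0.0,-0.0,0.05,0.0,0.0,-0.0]]]
  -> [607.63  36.02  76.04 184.99] max 0.05
```

{"name": "play_rows", "arguments": {
  "moves": [
    [[0, 0, 0.008, 0, 0, 0], [0, 0, 0.016, 0, 0, 0], [0, 0, 0.024, 0, 0, 0], [0, 0, 0.032, 0, 0, 0], [0, 0, 0.04, 0, 0, 0], [0, 0, 0.048, 0, 0, 0], [0, 0, 0.056, 0, 0, 0], [0, 0, 0.065, 0, 0, 0]]
  ]
}}

```text
t: 23.33
tool_pos: [607.6, 36.0, 85.9]
eef_rot: [-3.142, -0.0, -3.055]
ft_force: [-0.3, 0.6, -1.6]
grip_width: 31.9
grasp_force: 30.0
```

{"name": "play_rows", "arguments": {
  "moves": [
    [[0, 0, 0.006, 0, 0, 0], [0, 0, 0.013, 0, 0, 0], [0, 0, 0.019, 0, 0, 0], [0, 0, 0.025, 0, 0, 0], [0, 0, 0.031, 0, 0, 0], [0, 0, 0.038, 0, 0, 0], [0, 0, 0.044, 0, 0, 0], [0, 0, 0.05, 0, 0, 0]]
  ]
}}

```text
t: 24.0
tool_pos: [607.6, 35.9, 75.9]
eef_rot: [-3.142, -0.0, -3.055]
ft_force: [0.1, 0.2, -1.2]
grip_width: 31.6
grasp_force: 30.0
```

{"name": "play_rows", "arguments": {
  "moves": [
    [[0, 0, 0.002, 0, 0, 0], [0, 0, 0.004, 0, 0, 0], [0, 0, 0.006, 0, 0, 0], [0, 0, 0.008, 0, 0, 0], [0, 0, 0.01, 0, 0, 0], [0, 0, 0.011, 0, 0, 0], [0, 0, 0.012, 0, 0, 0], [0, 0, 0.012, 0, 0, 0]]
  ]
}}

```text
t: 24.67
tool_pos: [607.6, 36.0, 74.0]
eef_rot: [-3.142, 0.0, -3.055]
ft_force: [-0.4, 0.1, 1.4]
grip_width: 32.0
grasp_force: 30.0
```

```bash
python3 st.py
```

```text
24.6667 [607.64  36.    73.99] [-3.1416e+00  2.0000e-04 -3.0546e+00] F [-0.36  0.12  1.37] M [ 0.012  0.145 -0.04 ] w 31.97 g 29.994701743125916
```

{"name": "play_rows", "arguments": {
  "moves": [
    [[0, 0, 0.001, 0, 0, 0], [0, 0, 0.002, 0, 0, 0], [0, 0, 0.004, 0, 0, 0], [0, 0, 0.005, 0, 0, 0], [0, 0, 0.006, 0, 0, 0], [0, 0, 0.007, 0, 0, 0], [0, 0, 0.008, 0, 0, 0], [0, 0, 0.008, 0, 0, 0]]
  ]
}}

```text
t: 25.33
tool_pos: [607.7, 36.0, 73.9]
eef_rot: [-3.142, 0.001, -3.055]
ft_force: [-4.3, 0.0, 10.8]
grip_width: 31.8
grasp_force: 30.0
```

{"name": "play_rows", "arguments": {
  "moves": [
    [[0, 0, 0, 0, 0, 0], [0, 0, 0, 0, 0, 0], [0, 0, 0, 0, 0, 0], [0, 0, 0, 0, 0, 0], [0, 0, 0, 0, 0, 0], [0, 0, 0, 0, 0, 0], [0, 0, 0, 0, 0, 0], [0, 0, 0, 0, 0, 0]]
  ]
}}

```text
t: 26.0
tool_pos: [607.7, 36.0, 73.9]
eef_rot: [-3.142, 0.001, -3.055]
ft_force: [-3.5, 0.1, 10.4]
grip_width: 31.5
grasp_force: 30.0
```

```bash
python3 st.py
python3 - <<'E'
from w import *
c=robot.read_camera("wrist"); s={"tool_pos":np.array([607.6,36,73.9]),"eef_rot":[np.pi,0,np.radians(185)]}
P=cloud(c,s);z=P[...,2];C=(607.6,35.8)
rect(P,(z>67.5)&(z<73)&(P[...,0]<608),"flange",C,30)
Q=P[(np.hypot(P[...,0]-593,P[...,1]-36)<25)&(z>60)&(z<80)&(P[...,0]<588)]; print("flange z",np.percentile(Q[:,2],[10,50,90]))
c=robot.read_camera("scene");Ps=cloud(c);q=Ps[...,2]
print("cap",np.median(q[(np.hypot(Ps[...,0]-641,Ps[...,1]+228)<15)]))
a=cv2.resize(cv2.imread("pics/w1.png")[:1,:1],(1,1))
w=robot.read_camera("wrist")["pixels"][130:330,170:470,::-1]; t=c["pixels"][200:300,180:430,::-1]
cv2.imwrite("pics/f.png",cv2.hconcat([cv2.resize(w,(400,300)),cv2.resize(t,(400,300))]))
E
```

```text
26.0 [607.7   35.97  73.94] [-3.1415e+00  6.0000e-04 -3.0547e+00] F [-3.47  0.07 10.43] M [-0.037  0.847  0.005] w 31.54 g 29.99680370092392
flange 2264 [597.4  35.2] [34.5 37.4] 45.6 zmed 70.3 mean [588.7  34.8]
flange z [65.63036088 68.65967062 70.62082639]
cap 46.917483469063654
```

View pics/f.png

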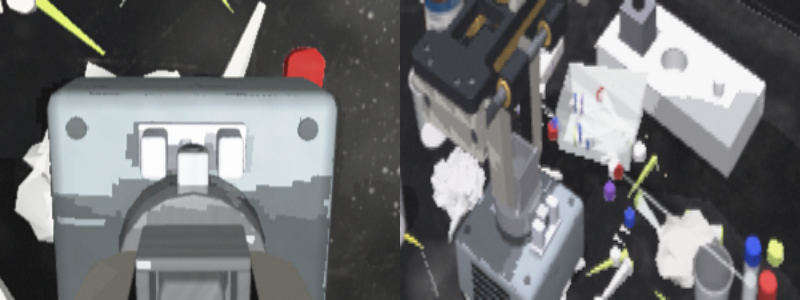

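The left half of the picture shows the collar down on the shoulder, with its boss at (192,170) midway between the prongs at (153,152) and (231,152). The right half shows the cap standing in the pocket at (637,25). The collar is gripped at 30 N and pressed down with about 11 N, and the measured flange top of 70.3 mm means it is home.

```bash
python3 -c "
from rig import robot
print(robot.close_job())"
```

```text
the job is handed in; nothing more can be done
None
```

The job is handed in, with no verdict returned: the cap stands in the square pocket, and the collar is down on the shoulder with its boss between the prongs, still gripped at 30 N and pressed down with about 11 N.

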